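# Close the valve box and lock its quarter-turn stud

## Task

Swing the open cover of the grey valve box shut, then push the cover's sprung black knob in and, holding it in, turn it a quarter turn clockwise until it locks; let go and leave it locked. Feel for the depth and do not ram the knob on its bottom or force the turn, and leave the two loose fittings beside the box where they lie.

Things in the scene. Friction and masses are not known exactly. Their poses are not given: they have to be found in the camera images.
- housing: grey valve box, open on top, 180 mm (its x) by 160 mm (its y) by 85 mm high, walls 5 mm, fixed to the bench. Origin at the centre of its underside; z up. The cover is hinged on its +x rim; two blue pipe nuts and stubs stick out of its -x wall, to 120 mm from the box's centre.
- cover_hinge (a point): middle of the cover's hinge line, on the +x rim of the box, 85 mm above the bench; axes as the box's. The hinge line runs along the box's y.
- cover (a joint): angle of the aluminium cover (plate 8 mm thick, 164 mm wide, reaching 183 mm from the hinge, underside through the hinge line), rad: 0 shut, flat on the rim; 0.8 to 1.15 at the start, its free -x edge up and leaning towards +x. Its stiff hinge stays where it is left; 2 to 5 N on the outer (upper) face near the free edge swings it shut.
- cover_edge (a point): middle of the cover's free edge, on its outer face, 182 mm from the hinge (1 mm inside the edge); axes turn with the cover (z = outward normal of the outer face, y as the box's y)
- knob (a point): black wing knob of the stud: a bar 46 mm long (this point's x), 14 mm wide (y, the width to grip), 26 mm high; this point lies on its axis 1 mm above half-way up. z points along the shaft, away from the cover. Not pushed, this point is 34 mm above the cover's outer face, the bar's top 46 mm, its underside 20 mm. Red mark on top at the bar's +x end.
- knob_foot (a point): where the knob's shaft enters the cover: on the outer face, 145 mm from the hinge, midway across; axes as cover_edge. Between face and bar are a 14 mm shaft with a 19 mm spring around it and, just under the bar, a 26 mm disc. Pushing the knob in sinks the shaft and spring into the cover.
- stud (a joint): turn of the knob, rad, clockwise seen from above: 0 with the bar along the box's x, 0 to 0.25 at the start, hard stop at 1.6. Cover shut, knob not pushed far enough: a ledge stops it at 0.43 and turning harder is forcing it. Pushed far enough it turns freely under the ledge; past 1.25 the spring lifts it 3 mm into a notch when let go, and it stays locked between 1.4 and 1.6.
- stud_press (a joint): how far the knob is pushed in, m: 0 out. Spring 3.5 N at 0, plus 0.35 N per mm. The depth that clears the ledge is hidden and differs from box to box, 3.5 to 15.5 mm; the hard bottom is 1.5 mm deeper (5 to 17 mm), felt as a steep rise in force above the spring. Turn at or just off the bottom. Locked it reads 3 mm less than the clearing depth. Over 30 N on bottom or ledge spoils the job.
- union_a: loose steel pipe union, 70 mm long (its x), 26 mm thick, blue nut in the middle; lies on the bench beside the box's +y wall. Origin under its centre. Leave alone.
- elbow: loose brass elbow, 44 mm high, 24 mm body; on the bench beside the box's -y wall. Origin under its centre. Leave alone.

How it is judged:
By the outcome, as a careful person would: the job done as asked, in the order asked, and still so for the second after the job is handed in, with the robot touching nothing.
It also fails if it takes over 72 s, if anything falls off the work surface, if the arm or the gripper's body presses on something with over 40 N, if the wrist force passes 120 N, or if a joint passes its speed limit or range.

## Robot

A 6-joint arm with a two-finger parallel gripper is mounted at the origin on the work surface. World frame = base frame: x ahead of the robot, y to its left, z up, the work surface at z = 0. Lengths are in m, angles in rad, forces in N, time in s.
With the tool pointing down it reaches from about 0.275 to 0.825 m from the base axis. Payload 4.9 kg.
Tool frame: the origin (TCP) lies midway between the tips of the shut fingers; the grasp point (between the pads) lies 19 mm behind it (grip_point_offset is the distance from the TCP to the grasp point, in m); z points along the fingers, x is the direction in which the jaws open and shut, and the axes are right-handed (so a half turn about z gives the same grasp; the last joint's range is limited). The gripper opens to 85 mm and grips with 20 to 120 N. Pads are 22 mm wide; open, the fingers measure 114 mm over their backs; the gripper's body (76 mm by 85 mm) begins 54 mm behind the grasp point. The pads swing forward as they close: fully open they stand 13 mm farther back than shut.
Start: joints at [0.978, 0.326, -0.193, 1.052, 0, 1.437], TCP at [0.244, 0.493, 0.231] pointing down, gripper open.
Joint ranges: [-2.65, 2.65], [-0.97, 1.79], [-1.3, 1.35], [-1.93, 2.1], [-1.47, 1.37], [-3.14, 3.14]. Speed limits (rad/s): [2.57, 2.57, 3.14, 3.14, 3.14, 3.14].

## Interface

Orientations are given as a rotation vector (axis times angle).
In Python, from cell import * gives the robot as it stands. Calls block until the motion is done:
- movep(position, orientation): joint-space move of the TCP to a pose.
- move_l(position, velocity=0.15, rot=None, until_force=None): straight line of the TCP; rot=None keeps the orientation; velocity is the mean speed in m/s. With until_force (N) it stops when the force on the tool has changed by that much, and returns True; else False.
- set_joints(angles): joint-space move.
- let_go() and grab(newtons=None): open the fingers fully, or close them until they stop; newtons is the grip in N (None keeps the last).
- sleep(seconds).
- ik(position, orientation): joint angles nearest the present ones, or None.
- get_state(): the state.
- grab_frame(name): name is "scene" or "side" or "wrist"; returns a dict with "img" (400x640x3 uint8, red, green, blue), "fx", "fy", "cx", "cy" (pixels), "cam_to_world" (4x4, takes a point from camera to world coordinates); the wrist camera has in their place "T_tool_cam" (4x4, takes a point from camera to tool coordinates, whose origin is the TCP and whose axes are the tool frame's). Camera axes: x right, y down, z forward; pixel columns grow to the right and rows downward; lengths in m; the calibration is good to about 2 mm. A picture is of the moment at which its call begins: read the wrist's pose just before it. There is no depth.
A pose or a line that the arm cannot do raises MotionError and nothing moves.
- sign_off(): hands the job in, once; it reports no verdict.
Trained networks look in the newest picture that a camera, given by its name, has taken for a name from the list of things; names that differ only in an ending like _2 or _b are one class to them, and where a whole thing is asked for, a point or a joint stands for the part that bears it (a point fixed in the world has none). Each returns a list of dicts, best first, with "score" (0 to 1); they miss things now and then, are a little off and sometimes report something else, mostly with a low value. They report only what shows in the picture. A call takes as long as a camera call.
- spot_in(camera, name): "centre" ([column, row] in pixels, amid what is visible of it).
- silhouettes(camera, name): "mask" (400x640 bool, what is visible of it) and "centre" ([column, row] in pixels, amid what is visible of it).
- tip_of(camera, name): "centre" ([column, row] in pixels: a listed point, or the origin of a listed thing).
The state is a dict: "clock": time; "q": joint angles; "joint_velocities": joint speeds; "tau": joint torques, N m; "position": TCP position; "eef_rot": TCP orientation; "contact_force": force on the tool from outside, world axes, zero at the start; "wrist_torque": the same for the moment, N m; "finger_gap": opening from 0.0 (shut) to 1.0 (fully open).
Only numpy, scipy, OpenCV 4.12 (cv2) and the standard library are available. Lean on these libraries where they do the work, as an engineer would, in place of code of your own. Each camera call takes 0.05 s, during which the arm holds its last target.

## Working session

There is one attempt and no reset: what is moved stays moved. The work goes in short steps, each a Python script; the robot and the scene stay as the last script left them, time stands still between calls to the robot, and variables do not carry over. Pictures are saved under pics/ and viewed, and the job is handed in when it is done.

```bash
mkdir -p pics; ls; cat > h.py <<'E'
from cell import *
import numpy as np, cv2
from scipy.spatial.transform import Rotation as R
def save(f,n): cv2.imwrite('pics/'+n,f['img'][:,:,::-1])
E
python3 - <<'E'
from h import *
s=get_state();print(s)
for c in ("scene","side","wrist"):
    f=grab_frame(c);save(f,c+'0.png')
    print(c,f['fx'],f['fy'],f['cx'],f['cy'],(f.get('cam_to_world') if c!='wrist' else f['T_tool_cam']))
    for n in ("housing","cover_hinge","cover_edge","knob","knob_foot","union_a","elbow"):
        r=tip_of(c,n); print(c,n,[(np.round(x['centre'],1),round(x['score'],2)) for x in r[:2]])
E
```

```text
pics
{'clock': 0.0, 'q': array([ 9.77825163e-01,  3.26961491e-01, -1.93615037e-01,  1.05199068e+00,
        1.47994849e-05,  1.43660769e+00]), 'joint_velocities': array([ 0.00064654,  0.00111596,  0.00051828, -0.00083097, -0.0010741 ,
        0.00035282]), 'tau': array([-7.09234464e-04, -4.43400407e+01,  2.62440062e+01,  1.54902408e-02,
       -2.37985778e-04,  1.96290165e-05]), 'position': array([0.24321545, 0.49263718, 0.23048042]), 'eef_rot': array([ 2.66776755e+00,  1.65775271e+00, -2.54680325e-03]), 'contact_force': array([ 0.40061721,  0.09908858, -0.48249237]), 'wrist_torque': array([-0.03119654,  0.0084771 , -0.02158974]), 'finger_gap': 1.0000566041430272}
scene 505.70728734004837 505.70728734004837 324.3263555567234 200.105127739183 [[ 0.27847804  0.5436736  -0.79175059  1.35767205]
 [ 0.96032139 -0.17071328  0.22054434 -0.18582582]
 [-0.01525821 -0.82175178 -0.56964129  0.66229773]
 [ 0.          0.          0.          1.        ]]
scene housing [(array([296.5, 228.2]), 0.68)]
scene cover_hinge [(array([295.2, 222.8]), 0.58), (array([296.6, 226.6]), 0.51)]
scene cover_edge
[... 619 characters left out ...]
58)]
side cover_edge [(array([266.9, 130.1]), 0.81)]
side knob [(array([277.6, 152.6]), 0.81)]
side knob_foot [(array([275.6, 149. ]), 0.77)]
side union_a [(array([345. , 204.2]), 0.87)]
side elbow [(array([213.7, 232.8]), 0.71)]
wrist 351.1142510989731 351.1142510989731 314.3359068952772 197.93652395163502 [[ 9.99999825e-01  8.45321587e-05  5.85806031e-04  1.52369750e-03]
 [-2.58299243e-04  9.52852960e-01  3.03432316e-01 -7.72623863e-02]
 [-5.32537222e-04 -3.03432414e-01  9.52852815e-01 -1.42898476e-01]
 [ 0.00000000e+00  0.00000000e+00  0.00000000e+00  1.00000000e+00]]
wrist housing []
wrist cover_hinge []
wrist cover_edge []
wrist knob []
wrist knob_foot []
wrist union_a []
wrist elbow []
```

View pics/scene0.png

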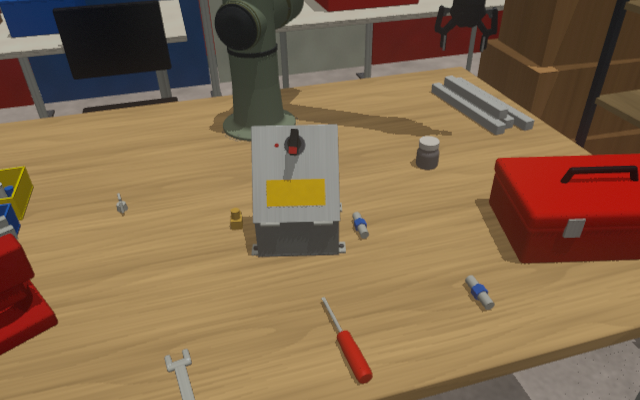

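View pics/side0.png

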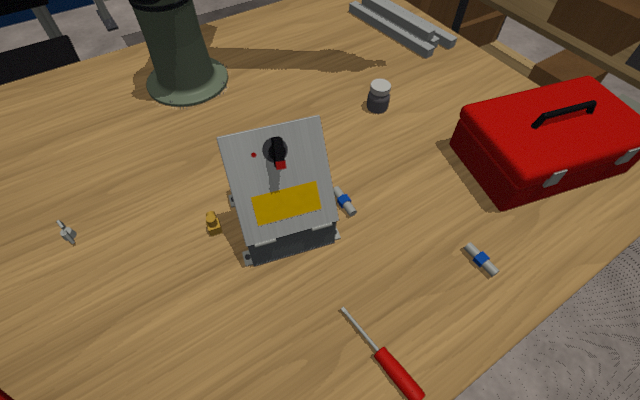

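```bash
cat >> h.py <<'E'
def ray(f,px,T=None):
    T=f['cam_to_world'] if T is None else T
    d=np.array([(px[0]-f['cx'])/f['fx'],(px[1]-f['cy'])/f['fy'],1.]); d=T[:3,:3]@d
    return T[:3,3],d/np.linalg.norm(d)
def proj(f,p,T=None):
    T=f['cam_to_world'] if T is None else T
    c=T[:3,:3].T@(np.asarray(p)-T[:3,3]); return np.array([f['fx']*c[0]/c[2]+f['cx'],f['fy']*c[1]/c[2]+f['cy']])
def tri(rs):
    A=0;b=0
    for o,d in rs:
        P=np.eye(3)-np.outer(d,d);A=A+P;b=b+P@o
    return np.linalg.solve(A,b)
E
python3 - <<'E'
from h import *
f={c:grab_frame(c) for c in("scene","side")}
for n in ("housing","cover_hinge","cover_edge","knob","knob_foot","union_a","elbow"):
    rs=[]
    for c in f:
        r=tip_of(c,n)
        if r: rs.append((*ray(f[c],r[0]['centre']),r[0]['centre'],c))
    if len(rs)==2:
        p=tri([x[:2] for x in rs]);print(n,p.round(4),[(proj(f[x[3]],p)-x[2]).round(1) for x in rs])
E
```

```text
housing [ 0.515  -0.0122 -0.0006] [array([-0.5,  0.2]), array([ 0.4, -0.3])]
cover_hinge [ 0.6124 -0.0355  0.0847] [array([-0.9,  0.4]), array([ 0.9, -0.6])]
cover_edge [ 0.4975 -0.0008  0.2249] [array([ 0.4, -0.2]), array([-0.4,  0.4])]
knob [ 0.57   -0.0255  0.2381] [array([ 0.8, -0.5]), array([-0.9,  0.8])]
knob_foot [ 0.5238 -0.0092  0.201 ] [array([ 1.7, -1. ]), array([-1.8,  1.5])]
union_a [0.5729 0.1074 0.0118] [array([ 1.5, -0.9]), array([-1.3,  1.2])]
elbow [ 0.4991 -0.1368  0.0223] [array([ 0.4, -0.1]), array([-0.4,  0.2])]
```

The scene view shows the cover open with its knob near (292,145), plate corners about (253,127), (338,126) and (338,220), the elbow at (236,218) and the union at (360,225). I'll zoom in for corners and fit a model.

```bash
python3 - <<'E'
from h import *
f=cv2.imread('pics/scene0.png');g=cv2.imread('pics/side0.png')
a=cv2.resize(f[115:260,225:375],None,fx=4,fy=4,interpolation=cv2.INTER_CUBIC)
b=cv2.resize(g[105:270,205:360],None,fx=3.6,fy=3.6,interpolation=cv2.INTER_CUBIC)
cv2.imwrite('pics/za.png',a);cv2.imwrite('pics/zb.png',b)
E
```

```text
(no output)
```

View pics/za.png

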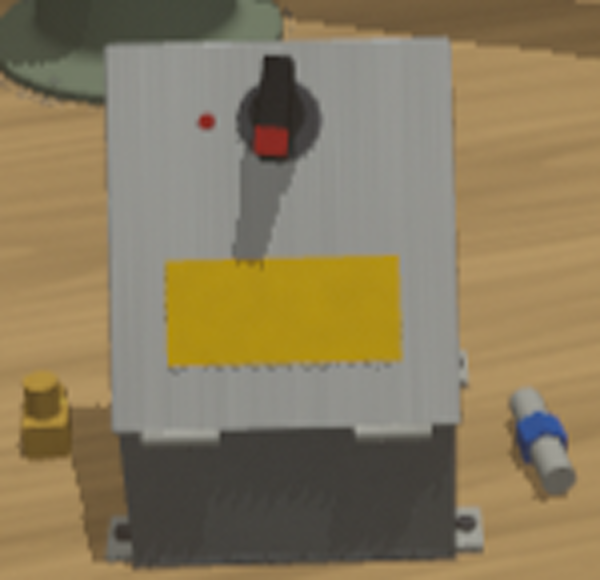

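View pics/zb.png

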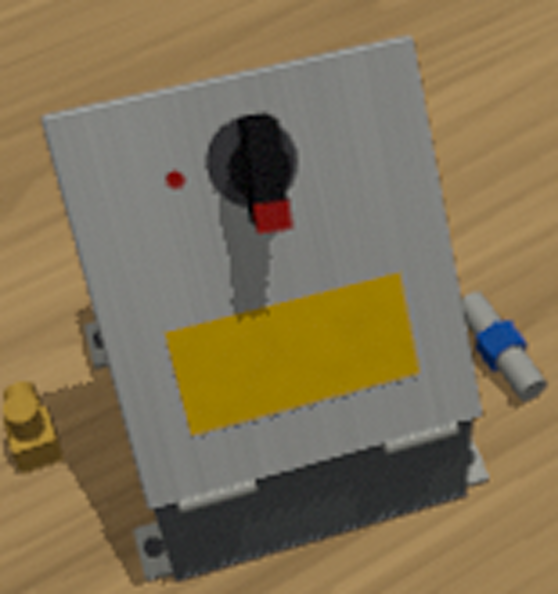

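```bash
cat > fit.py <<'E'
from h import *
from scipy.optimize import least_squares
f={c:grab_frame(c) for c in("scene","side")}
obs={'scene':[(251.75,126.25),(337.25,124.75),(253,223),(339.75,221.25),(258.25,256.75),(338.75,253.75)],
'side':[(217.2,137.8),(319.4,115.8),(246.7,245.8),(338.9,219.7),(254.2,266.1),(334.4,243.9)]}
ks={'scene':(294.5,147.3),'side':(275.6,149.0)}
def pts(v):
    x,y,w,a,s,off=v
    B=R.from_euler('z',w); H=np.array([x,y,0])+B.apply([.09,0,.085])
    def C(l,yy,n): return H+B.apply([-l*np.cos(a)+n*np.sin(a),yy,l*np.sin(a)+n*np.cos(a)])
    P=[C(.183,-.082,.008),C(.183,.082,.008),C(0,-.082,.008),C(0,.082,.008)]
    P+=[np.array([x,y,0])+B.apply([.09,-.08,0]),np.array([x,y,0])+B.apply([.09,.08,0])]
    return P,C
def res(v):
    P,C=pts(v);r=[]
    for c in f:
        for p,o in zip(P,obs[c]): r+=list(proj(f[c],p)-o)
        r+=list(proj(f[c],C(.145,0,.008))-ks[c])
    return np.array(r)
if __name__=='__main__':
    s=least_squares(res,[.515,-.012,-.2,.85,0,0],loss='soft_l1')
    print(s.x.round(4));print(res(s.x).reshape(2,-1,2).round(1))
    P,C=pts(s.x);print('edge',C(.182,0,.008),'knob',C(.145,0,.042),'foot',C(.145,0,.008))
    np.save('fit.npy',s.x)
E
python3 fit.py
```

```text
[ 0.5227 -0.0081 -0.2665  0.902   0.      0.    ]
[[[ 0.  -0. ]
  [ 1.  -0.3]
  [-0.  -0.1]
  [ 0.8 -0.3]
  [ 0.4  0.3]
  [ 0.5  1.5]
  [ 0.9 -2.1]]

 [[-1.2 -0.8]
  [ 0.1 -1.1]
  [-1.   0.8]
  [ 0.3  0.9]
  [-0.9  0.7]
  [ 0.2 -0.6]
  [-1.   0.5]]]
edge [ 0.50671624 -0.00370617  0.23275237] knob [ 0.55458182 -0.01677206  0.2248045 ] foot [ 0.52884791 -0.00974746  0.20372321]
```

```bash
cat >> h.py <<'E'
V=np.load('fit.npy'); W=V[2]
def down(phi): return (R.from_euler('z',phi)*R.from_euler('x',np.pi)).as_rotvec()
Bz=R.from_euler('z',W); H0=np.array([V[0],V[1],0])+Bz.apply([.09,0,.085])
def C(a,l,yy,n): return H0+Bz.apply([-l*np.cos(a)+n*np.sin(a),yy,l*np.sin(a)+n*np.cos(a)])
PHI=W+np.pi/2
def F(): return get_state()['contact_force'].round(1)
E
python3 - <<'E'
from h import *
grab(40)
rot=down(PHI)
p0=C(.9,.165,.055,.008)+Bz.apply([.05,0,.08])
movep(p0,rot)
print(get_state()['position'],p0,get_state()['q'].round(2),F(),get_state()['clock'])
p1=C(.9,.165,.055,.008)+Bz.apply([.045,0,0.0])
print(move_l(p1,.15,until_force=8),F())
for a in [.95,.8,.65,.5,.35,.22]:
    off=.011
    p=C(a,.165,.055,.008)+Bz.apply([off,0,0])
    r=move_l(p,.12,until_force=25); print(a,r,get_state()['position'].round(3),F())
    if r: break
print(get_state()['clock'])
f=grab_frame('scene');save(f,'s1.png')
E
```

```text
[0.57915769 0.03439955 0.29914117] [0.57934369 0.03348098 0.29922182] [-0.07  0.35  0.02  1.24  0.    0.2 ] [ 0.4 -0.1 -0.2] 4.925
False [1.1 0.3 0.2]
0.95 False [0.549 0.042 0.225] [ 0.8 -1.7  0.4]
0.8 False [0.53  0.047 0.209] [-0.5  0.3 -0.3]
0.65 False [0.513 0.052 0.191] [-0.5 -0.   0.5]
0.5 False [0.499 0.055 0.171] [0.5 0.5 0.3]
0.35 False [0.488 0.058 0.149] [-0.   0.4  0.6]
0.22 False [0.481 0.06  0.129] [ 0.4  0.1 -0.1]
7.75
```

View pics/s1.png

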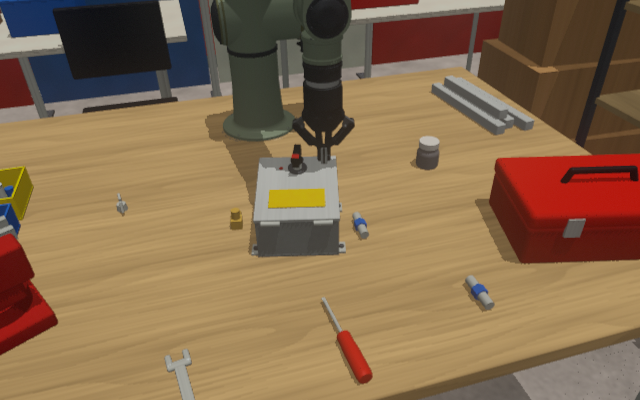

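The cover is following the fingers (plate's free edge near row 160, fingers at (324,155)). I'll push it the rest of the way, then stop on force.

```bash
python3 - <<'E'
from h import *
for a in [.1,.04]:
    r=move_l(C(a,.163,.055,.008)+Bz.apply([.008,0,0]),.08,until_force=15); print(a,r,get_state()['position'].round(4),F())
    if r: break
if not r:
    p=C(0,.16,.055,.008); p[2]-=.012
    print(move_l(p,.03,until_force=12),get_state()['position'].round(4),F())
p=get_state()['position']; p[2]+=.09
move_l(p,.2)
# move back to see the knob with the wrist camera
k=C(0,.145,0,.042)
p=k+np.array([0,0,.09]); 
# camera offset: tool y -0.077 ; keep tool, look
let_go()
T0=R.from_rotvec(down(PHI))
movep(k+np.array([0,0,.09])-T0.apply([0,.03,0]),down(PHI))
s=get_state();fw=grab_frame('wrist');save(fw,'w1.png')
T=np.eye(4);T[:3,:3]=R.from_rotvec(s['eef_rot']).as_matrix();T[:3,3]=s['position'];T=T@fw['T_tool_cam']
np.save('Tw.npy',T)
for n in('knob','knob_foot','cover_edge','housing'):
    for c in ('wrist',):
        print(n,[(x['centre'],round(x['score'],2)) for x in tip_of('wrist',n)[:2]])
print('exp',proj(fw,k,T),proj(fw,C(0,.145,0,.008),T),get_state()['clock'],F())
fs={c:grab_frame(c) for c in('scene','side')}
for c in fs: save(fs[c],c+'2.png')
for n in('knob','knob_foot','cover_edge'):
    print(n,[(c,tip_of(c,n)[0]['centre'].__repr__(),proj(fs[c],dict(knob=k,knob_foot=C(0,.145,0,.008),cover_edge=C(0,.182,0,.008))[n])) for c in fs if tip_of(c,n)])
E
```

```text
0.1 False [0.476  0.0617 0.1093] [0.5 0.7 0.4]
0.04 False [0.4747 0.062  0.0995] [ 0.6 -0.   0.9]
True [0.4736 0.0625 0.093 ] [-1.6 -1.1  9.2]
knob [([312.7, 238.3], 0.81)]
knob_foot [([313.2, 221.7], 0.7)]
cover_edge [([314.2, 179.1], 0.8)]
housing [([314.8, 233.6], 0.74)]
exp [312.81967721 239.73797115] [312.93242867 222.33650414] 10.875 [-0.2 -0.1  0.1]
knob [('scene', '[296.1, 160.1]', array([298.08003932, 163.64436356])), ('side', '[268.3, 155.9]', array([269.99224233, 155.10842375]))]
knob_foot [('scene', '[300.8, 179.8]', array([298.80044572, 177.51194421])), ('side', '[272.6, 166.8]', array([271.71721601, 167.22664195]))]
cover_edge [('scene', '[302.1, 166.6]', array([299.23791892, 168.45193558])), ('side', '[264.5, 157.1]', array([267.1335854 , 153.57028385]))]
```

View pics/w1.png

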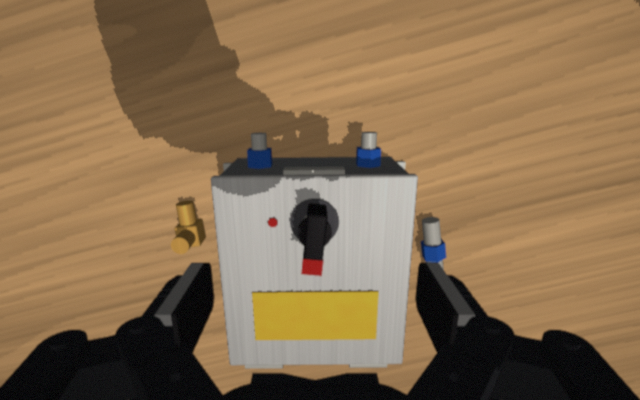

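View pics/side2.png

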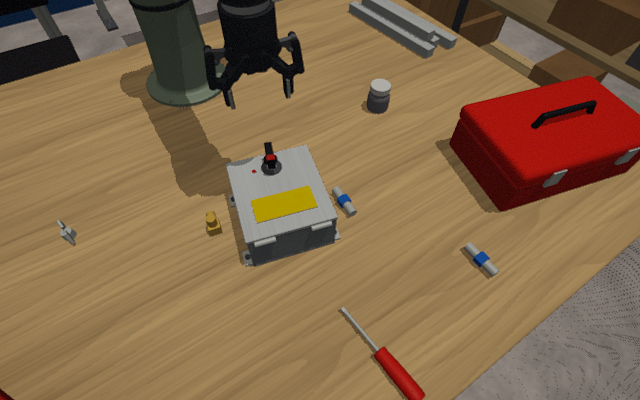

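Wrist view: the cover is flat on the rim (plate from (213,177) to (405,365)), the fitted knob projection is within 1.5 px of the detection, and the bar runs from (317,208) to the red end at (313,268). The elbow and union haven't moved. Next: the bar angle.

```bash
python3 - <<'E'
from h import *
fw=grab_frame('wrist');T=np.load('Tw.npy')
im=fw['img'][190:290,260:370];cv2.imwrite('pics/zk.png',cv2.resize(im[:,:,::-1],None,fx=6,fy=6,interpolation=cv2.INTER_CUBIC))
for s in (0,.05,.1,.15,.2):
    d=lambda x,y:C(0,.145,0,.054)+Bz.apply([x*np.cos(s)+y*np.sin(s),-x*np.sin(s)+y*np.cos(s),0])
    print(s,[((proj(fw,d(*q),T)-[260,190])*6).round(0) for q in((.023,-.007),(.023,.007),(-.023,-.007),(-.023,.007))])
E
```

```text
0 [array([258., 518.]), array([376., 518.]), array([254., 156.]), array([378., 155.])]
0.05 [array([249., 515.]), array([366., 520.]), array([264., 153.]), array([389., 159.])]
0.1 [array([239., 512.]), array([356., 522.]), array([274., 151.]), array([398., 162.])]
0.15 [array([230., 508.]), array([346., 524.]), array([285., 149.]), array([408., 166.])]
0.2 [array([221., 504.]), array([336., 525.]), array([296., 148.]), array([418., 171.])]
```

View pics/zk.png

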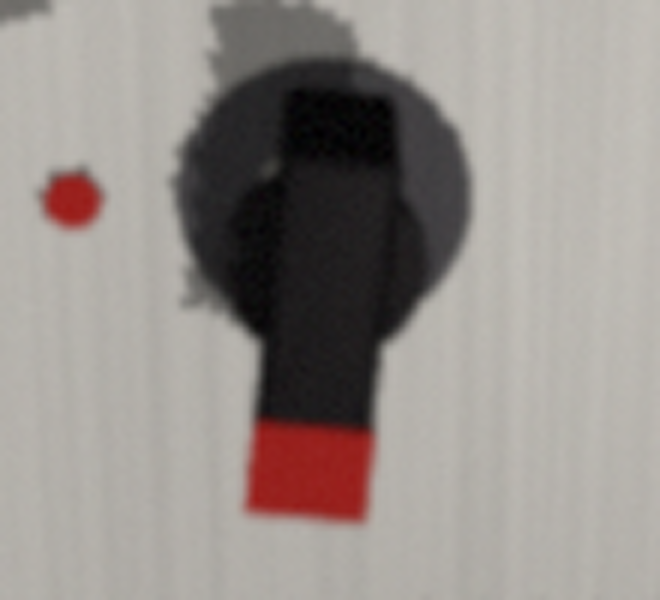

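Bar angle is about 0.055 rad. Next I'll grip it high, so the fingertips clear the cover at full depth.

```bash
python3 - <<'E'
from h import *
s0=.055
rot=down(PHI-s0)
g=C(0,.145,0,.008+.022)
movep(g+[0,0,.06],rot)
print(move_l(g,.08,until_force=6),get_state()['position']-g,F())
grab(80); sleep(.3)
s=get_state();print(s['position']-g,F(),s['wrist_torque'].round(2),s['finger_gap'],s['clock'],s['q'].round(2))
f=grab_frame('side');save(f,'s3.png')
f=grab_frame('wrist');save(f,'w3.png')
E
```

```text
False [ 3.97649711e-04 -4.02106976e-05  4.76875626e-04] [-0.   0.6  0.1]
[ 6.06337962e-05 -6.02264505e-04  7.15866557e-05] [-0.9 -5.4  3.4] [-1.09  0.39  0.01] 0.13975445560058 13.825 [-0.14  0.3  -0.56  0.71 -0.    0.18]
```

View pics/w3.png

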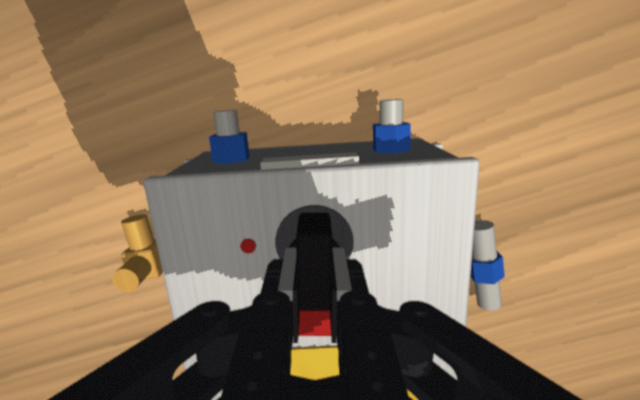

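View pics/s3.png

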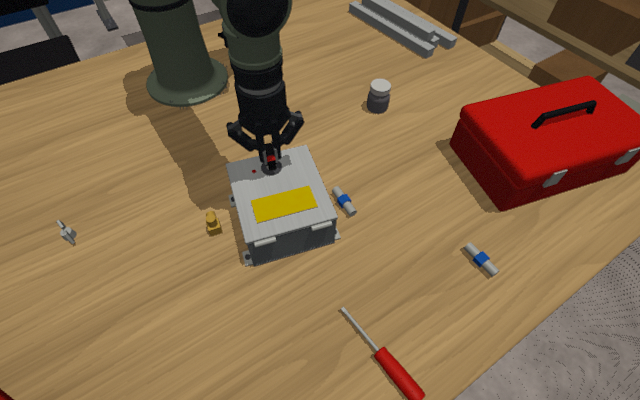

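The bar sits between the pads (red end at (315,322)), with about 5 N of side load. I'll shift 0.6 mm to relieve that, then press in 0.5 mm steps.

```bash
python3 - <<'E'
from h import *
rot=down(PHI-.055)
g=C(0,.145,0,.030)+Bz.apply([0,-.0006,0])
move_l(g,.02);
base=get_state();print(base['position']-g,F())
log=[];hit=None
for i in range(1,37):
    z=.0005*i
    if hit: break
    move_l(g-[0,0,z],.02,until_force=12)
    sleep(.05)
    fz=np.mean([get_state()['contact_force'][2] for _ in range(3)])
    d=(g[2]-get_state()['position'][2])*1e3
    log.append((z*1e3,round(d,2),round(fz,1)))
    exp=3.5+.35*d
    if fz>exp+6: hit=True
print(*log); s=get_state();print(F(),s['wrist_torque'].round(2),s['finger_gap'],s['clock'])
E
```

```text
[ 2.23388949e-04 -9.62788213e-05  1.06905541e-04] [-1.1 -3.5  4. ]
(0.5, np.float64(0.43), np.float64(3.2)) (1.0, np.float64(0.94), np.float64(4.8)) (1.5, np.float64(1.43), np.float64(4.1)) (2.0, np.float64(1.97), np.float64(4.2)) (2.5, np.float64(2.44), np.float64(4.9)) (3.0, np.float64(2.93), np.float64(4.0)) (3.5, np.float64(3.48), np.float64(4.7)) (4.0, np.float64(3.92), np.float64(6.0)) (4.500000000000001, np.float64(4.42), np.float64(5.4)) (5.0, np.float64(4.9), np.float64(4.5)) (5.5, np.float64(5.39), np.float64(5.0)) (6.0, np.float64(5.85), np.float64(5.4)) (6.500000000000001, np.float64(6.36), np.float64(6.4)) (7.0, np.float64(6.81), np.float64(6.7)) (7.5, np.float64(7.31), np.float64(6.3)) (8.0, np.float64(7.81), np.float64(7.2)) (8.5, np.float64(8.27), np.float64(5.9)) (9.000000000000002, np.float64(8.76), np.float64(6.7)) (9.5, np.float64(9.28), np.float64(7.2)) (10.0, np.float64(9.73), np.float64(7.9)) (10.5, np.float64(10.21), np.float64(7.9)) (11.0, np.float64(10.7), np.float64(7.3)) (11.5, np.float64(11.2), np.float64(7.9)) (12.0, np.float64(11.64), np.float64(7.8)) (12.5, np.float64(11.95), np.float64(10.1)) (13.000000000000002, np.float64(12.17), np.float64(12.1)) (13.5, np.float64(12.39), np.float64(15.6))
[-3.2 -5.  15.6] [-1.    0.6   0.07] 0.14596145642332725 22.275
```

Spring slope is as expected, then it rises steeply at about 11.8 mm, so that's the bottom. I'll back off to just above it and turn.

```bash
python3 - <<'E'
from h import *
g=C(0,.145,0,.030)+Bz.apply([0,-.0006,0])-[0,0,.0120]
move_l(g,.02); s=get_state();print(F(),s['wrist_torque'].round(2),s['position'][2]-g[2])
t=.055
while t<1.5:
    t=min(t+.12,1.5)
    try: move_l(g,.02,rot=down(PHI-t))
    except MotionError as e: print(e);break
    s=get_state();r=R.from_rotvec(s['eef_rot']).as_matrix();act=PHI-np.arctan2(r[1,0],r[0,0])
    print(round(t,2),round(act,3),F(),s['wrist_torque'].round(2),(s['position']-g).round(4),s['clock'])
    if abs(s['wrist_torque'][2])>.6 or abs(s['contact_force'][2])>20: print('stop');break
f=grab_frame('wrist');save(f,'w4.png');f=grab_frame('side');save(f,'s4.png')
E
```

```text
[ 0.8 -4.9  7.9] [-1.09 -0.02  0.  ] 0.00046567707396276414
0.17 0.175 [ 0.6 -5.3  8.2] [-1.25  0.05 -0.02] [ 0.0001 -0.0003  0.0003] 22.7917
0.29 0.296 [-0.  -6.   8.8] [-1.36  0.1   0.  ] [ 0.     -0.0004  0.0004] 23.0583
0.41 0.416 [-0.1 -6.3  8.2] [-1.48  0.18 -0.01] [-0.0001 -0.0006  0.0003] 23.325
0.53 0.536 [-0.5 -7.   8.3] [-1.6   0.16 -0.01] [-0.0003 -0.0008  0.0003] 23.5917
0.65 0.656 [-0.6 -7.3  9. ] [-1.69  0.29 -0.02] [-0.0004 -0.0009  0.0003] 23.8583
0.77 0.776 [-2.6 -7.7  7.9] [-1.74  0.38  0.04] [-0.0006 -0.001   0.0002] 24.125
0.89 0.896 [-1.4 -9.2  9.5] [-1.82  0.5   0.02] [-0.0008 -0.0011  0.0002] 24.3917
1.01 1.016 [-2.9 -8.2  9. ] [-1.85  0.54  0.01] [-0.001  -0.0012  0.0002] 24.6583
1.13 1.136 [-2.3 -7.8  9.7] [-1.9   0.66 -0.  ] [-0.0012 -0.0013  0.0001] 24.925
1.25 1.256 [-3.9 -9.3  9.6] [-1.87  0.79 -0.05] [-0.0015 -0.0013  0.0001] 25.1917
1.38 1.376 [-4.7 -9.6  9.7] [-1.91  0.89  0.05] [-0.0017 -0.0013  0.    ] 25.4583
1.5 1.496 [-5.6 -8.3 10.4] [-1.99  0.99  0.01] [-0.0019 -0.0012  0.    ] 25.725
1.5 1.501 [-5.4 -9.2 11.3] [-1.88  1.04  0.01] [-0.002  -0.0012  0.    ] 25.975
```

View pics/w4.png

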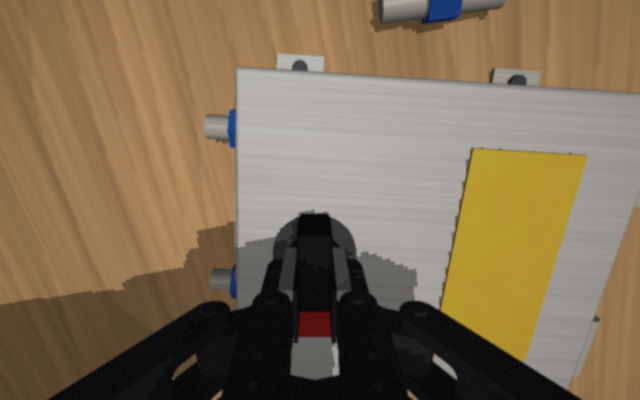

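It turned freely to 1.50 with no torque build-up. I'll relieve the side load, ease up with the spring towards the notch and let go.

```bash
python3 - <<'E'
from h import *
rot=down(PHI-1.5)
g=C(0,.145,0,.030)+Bz.apply([0,-.0006,0])-[0,0,.0120]+[-.0025,-.0015,0]
move_l(g,.02); s=get_state();print(F(),s['wrist_torque'].round(2),(s['position']-g).round(4))
for u in (.001,.002,.003,.004):
    move_l(g+[0,0,u],.02); sleep(.05); print(u,F(),get_state()['wrist_torque'].round(2))
    if get_state()['contact_force'][2]<3: break
let_go(); sleep(.2); print(F())
p=get_state()['position']
move_l(p+[0,0,.06],.1)
T0=R.from_rotvec(down(PHI))
k=C(0,.145,0,.042)
movep(k+np.array([0,0,.10])-T0.apply([0,.03,0]),down(PHI))
s=get_state();fw=grab_frame('wrist');save(fw,'w5.png')
T=np.eye(4);T[:3,:3]=R.from_rotvec(s['eef_rot']).as_matrix();T[:3,3]=s['position'];T=T@fw['T_tool_cam'];np.save('Tw.npy',T)
cv2.imwrite('pics/zk5.png',cv2.resize(fw['img'][170:290,250:380,::-1],None,fx=5,fy=5,interpolation=cv2.INTER_CUBIC))
for dep in(0.004,.0073,.010):
  for a in(1.4,1.5,1.57):
    d=lambda x,y:C(0,.145,0,.054-dep)+Bz.apply([x*np.cos(a)+y*np.sin(a),-x*np.sin(a)+y*np.cos(a),0])
    print(dep,a,[((proj(fw,d(*q),T)-[250,170])*5).round(0) for q in((.023,-.007),(.023,.007),(-.023,-.007),(-.023,.007))])
for c in('scene','side'): save(grab_frame(c),c+'5.png')
print(F(),get_state()['clock'])
E
```

```text
[-0.4 -4.7  7.7] [-1.   -0.09 -0.04] [0.0004 0.0001 0.0004]
0.001 [-0.6 -4.1  8. ] [-1.02 -0.09  0.03]
0.002 [ 0.7 -4.8  7. ] [-0.96 -0.12 -0.05]
0.003 [ 0.7 -4.4  6.5] [-1.06 -0.16  0.02]
0.004 [ 0.6 -3.5  6.5] [-0.97 -0.23 -0.02]
[ 0.   0.1 -0.8]
0.004 1.4 [array([147., 334.]), array([166., 420.]), array([461., 284.]), array([475., 371.])]
0.004 1.5 [array([150., 319.]), array([159., 406.]), array([467., 298.]), array([471., 386.])]
0.004 1.57 [array([152., 308.]), array([155., 396.]), array([470., 308.]), array([468., 396.])]
0.0073 1.4 [array([149., 325.]), array([168., 410.]), array([459., 275.]), array([473., 362.])]
0.0073 1.5 [array([152., 310.]), array([161., 396.]), array([465., 289.]), array([470., 376.])]
0.0073 1.57 [array([154., 300.]), array([157., 387.]), array([469., 299.]), array([466., 386.])]
0.01 1.4 [array([151., 317.]), array([170., 402.]), array([457., 268.]), array([471., 354.])]
0.01 1.5 [array([153., 303.]), array([163., 388.]), array([464., 282.]), array([468., 368.])]
0.01 1.57 [array([156., 292.]), array([159., 379.]), array([467., 292.]), array([465., 378.])]
[ 0.3 -0.8  0. ] 30.7
```

View pics/zk5.png

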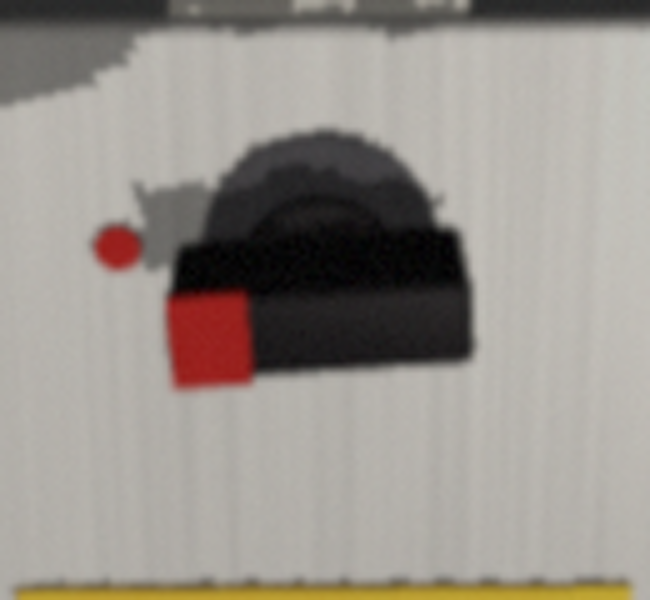

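View pics/scene5.png

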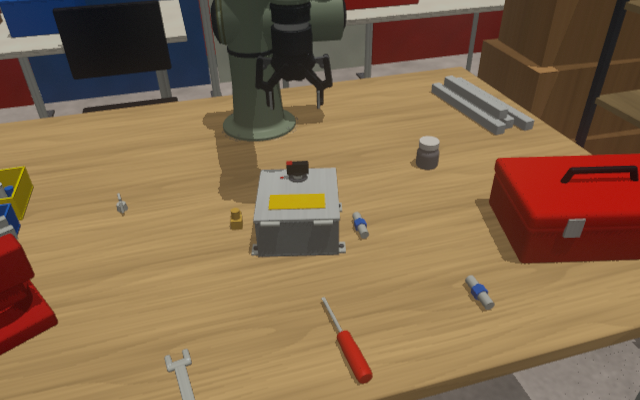

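The red end now points at the red dot, with the bar at about 1.5 rad. As a depth check, I'll triangulate the knob and lightly touch its top, below the spring's preload.

```bash
python3 - <<'E'
from h import *
rs=[]
T=np.load('Tw.npy');fw=grab_frame('wrist');r=tip_of('wrist','knob')
if r: rs.append((*ray(fw,r[0]['centre'],T),))
for c in('scene','side'):
    f=grab_frame(c);r=tip_of(c,'knob')
    if r: rs.append(ray(f,r[0]['centre']))
p=tri(rs);print('tri',p,'model',C(0,.145,0,.042-.0073))
grab(20)
k=C(0,.145,0,.054)+[-.0022,-.001,0]
movep(k+[0,0,.03],down(PHI))
move_l(k+[0,0,.004],.1)
h=move_l(k-[0,0,.0115],.01,until_force=2.5); s=get_state()
print(h,'depth mm',(k[2]-s['position'][2])*1e3,F())
move_l(s['position']+[0,0,.1],.2)
let_go()
fw=grab_frame('wrist');save(fw,'w6.png');save(grab_frame('side'),'s6.png')
print(F(),get_state()['clock'])
E
```

```text
tri [0.46885461 0.00438737 0.11519551] model [0.46964298 0.00641373 0.1197    ]
True depth mm 9.304687923735372 [-0.4 -0.3  4. ]
[-0.4 -0.1 -1.3] 35.2667
```

View pics/w6.png

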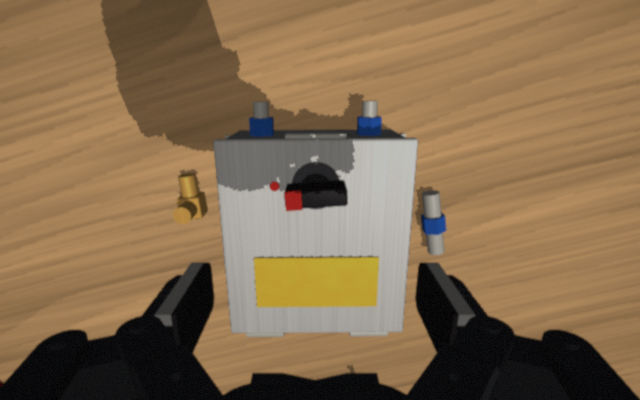

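View pics/s6.png

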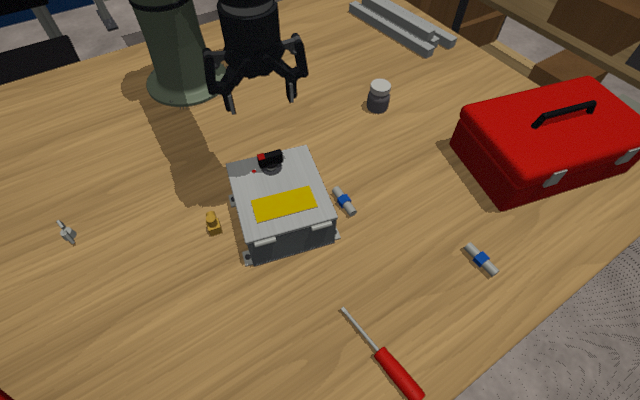

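```bash
python3 - <<'E'
from h import *
print(F(),get_state()['position'],get_state()['clock']); sign_off()
E
```

```text
[-0.4 -0.1 -1.3] [0.46730394 0.005437   0.22973576] 35.2667
the job is handed in; nothing more can be done
```

I shut the cover, pushed the knob in and turned it a quarter turn clockwise. My checks say it's locked, but the depth reading disagrees by about 2 mm. I handed the job in at about 35 s, with the open gripper clear above the box.

- **Cover:** The closed fingers swung it flat onto the rim, where it stopped at the expected height of 93 mm with about 9 N.
- **Push:** I gripped the knob and pressed it in 0.5 mm steps. It reached bottom about 11.8 mm below where I gripped it, with a peak of about 16 N. I then backed just off the bottom.
- **Turn:** It turned freely from 0.055 to 1.50 rad with no torque build-up at the 0.43 ledge. The side load reached about 11 N because my estimate of the knob's axis was about 2 mm off. I relieved that before easing the knob up about 4 mm with the spring and letting go.
- **Final checks:** The last pictures show the bar at about 1.5 rad with its red end towards the red dot, the cover flat, and no visible movement of the two loose fittings.
- **The disagreement:** A light touch on the knob's top (about 4 N, less than the spring) read it 9.3 mm in, where I expected about 7.3 mm when locked. Triangulating from the cameras also put it lower, at roughly 12 mm. The likely cause is that the closing fingers had already pushed the knob in 1–2 mm before I started counting. The spring still pushed up at 6.5 N as I eased off, which suggests the knob rose into the notch rather than catching under the ledge.

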